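Shut the glue jar and hang the spreader to dry

TASK

The gluing is finished, so put the glue away: turn the red-winged cap of the leaning glue jar clockwise until it is screwed fully home, and hang the two-bladed glue spreader over the brass drying bar, one blade flat along each side of the bar, so that it hangs freely between the posts. The order does not matter; leave everything else on the counter where it is.

Things in the scene. Friction and masses are not known exactly. Their poses are not given: they have to be found in the camera images.
- glue_cap (a joint): Turn of the captive screw cap on the jar, rad. 0 = fully home against its stop; larger = unscrewed further, anticlockwise seen from above down its axis (starts 1.6 to 2.6, another stop at 3.2). It cannot come off and does not rise as it turns. Friction about 0.1 N m; it stays where it is left.
- wing (a point): Centre of the cap's red wing, a bar 46 long (point x), 12 thick (y), 28 high (z) on the round dark steel cap (66 diameter, 20 high); the cap's flat top is 14 below this point along z. Its z is the cap's axis, up out of the jar, leaning 26 deg from vertical to the jar's -x (roughly away from the robot). Frame turns with the cap; its white -x end points to the white mark on the jar's neck when home.
- glue_jar: Amber glue jar, 72 diameter, fixed in a wooden leaning stand 150 x 110 (fixed to the counter). Origin at the centre of the stand's underside; the jar leans 26 degrees towards its -x (away from the robot); the wing's centre is at x -27, y 0, z 161 in this frame.
- spreader_mid (a point): Centre, half-way up, of the loose glue spreader (about 160 g, 100 high), upright on two splayed aluminium blades 60 wide (its y). Wooden grip on top 14 thick (x), 60 long (y), from 20 to 50 above this point. Bridge joining the blades: underside 15 above, top 20 above this point. Free gap between blades (x): 26 at the bridge, about 51 at the feet, 50 below. Hangs stably.
- bar_mid (a point): Middle of the brass drying bar: round, 14 diameter, horizontal along the point's y, its axis 130 above the counter, 222 free between two wooden posts (tops 137 above the counter). Fixed. When hung, the spreader's bridge rests on the bar and spreader_mid is 8 below the bar's axis.
- cedar_blank: Bystander: dark cedar handle blank, block 100 x 28 x 24, lying flat; origin at centre of underside
- roller: Bystander: steel burnishing roller 29 diameter with two square wooden grips, 250 long over all along its own y, 32 high; origin at centre of underside
- disc_weight: Bystander: round grey pewter disc weight, 68 diameter, 24 high with its small boss; origin at centre of underside
- tray: Bystander: white enamel tray 170 x 220 x 28 high; origin at centre of underside
- cork_block: Bystander: cork sanding block 90 x 50 x 32 lying in the tray; origin at centre of underside
- cleaner_bottle: Bystander: upright closed bottle, 52 diameter, 140 high; origin at centre of underside
- paddle: Bystander: finished table-tennis paddle lying flat, red disc 150 diameter, 12 thick, handle to its own -y; origin at centre of the disc's underside
- spreader: The same spreader's origin: centre of its feet, 50 below spreader_mid, same axes.
Not all that is in view belongs to the job. What is shaped like the spreader but purple is not meant.

How it is judged (in metres and radians):
At the end, for the whole second after the job is handed in: Cap within 0.12 rad of its home stop. Spreader at rest on the bar, a blade each side: its centre within 20 mm of the bar axis sideways, 85 mm of bar_mid along it, 4 mm above to 20 mm below it; tilt under 0.4 rad, blades in line with the bar within 0.35 rad. Bystanders within 40 mm of their places (value of joint glue_cap below 0.12 rad and velocity of joint glue_cap between -0.05 and 0.05 rad/s and x of spreader_mid in the frame of bar_mid between -0.02 and 0.02 m and y of spreader_mid in the frame of bar_mid between -0.085 and 0.085 m and z of spreader_mid in the frame of bar_mid between -0.02 and 0.004 m and angle between spreader_mid's own z axis and vertical below 0.4 rad and angle between the y axis of spreader_mid and the y axis of bar_mid, either way round below 0.35 rad and linear speed of spreader below 0.03 m/s); the robot touches nothing.
It fails at once if anything else on the counter is pushed more than 40 mm from its place (distance of any of cedar_blank, roller, disc_weight, tray, cork_block, cleaner_bottle, paddle from where it was at the start of the episode above 0.04 m).
It also fails if it takes over 64 s, if anything falls off the work surface, if the arm or the gripper's body presses on something with over 40 N, if the wrist force passes 120 N, or if a joint passes its speed limit or range.

ROBOT

A 6-joint arm with a two-finger parallel gripper is mounted at the origin on the work surface. World frame = base frame: x ahead of the robot, y to its left, z up, the work surface at z = 0. Lengths are in m, angles in degrees, forces in N, time in s.
With the tool pointing down it reaches from about 0.325 to 0.925 m from the base axis. Payload 3.1 kg.
Tool frame: the origin (TCP) lies midway between the tips of the shut fingers; the grasp point (between the pads) lies arm.pinch_z behind it (arm.pinch_z is the distance from the TCP to the grasp point, in m); z points along the fingers, y is the line along which they close (so a half turn about z gives the same grasp; the last joint's range is limited). The gripper opens to 85 mm and grips with 20 to 120 N. Pads are 22 mm wide; open, the fingers measure 114 mm over their backs; the gripper's body (76 mm by 85 mm) begins 54 mm behind the grasp point. The pads swing forward as they close: fully open they stand 13 mm farther back than shut.
Start: joints at [62.785, 12.427, 92.441, -0, 75.132, -6.429], TCP at [0.222, 0.584, 0.231] pointing down, gripper open.
Joint ranges: [-157.48, 157.48], [-44.54, 120.13], [17.64, 146.25], [-64.5, 244.5], [7.68, 150.69], [-147.95, 147.95]. Speed limits (degrees/s): [159.86, 159.86, 180, 180, 180, 180].

INTERFACE

Orientations are given as [roll, pitch, yaw] about the fixed x, y, z axes, in that order (R = Rz(yaw) Ry(pitch) Rx(roll)).
In Python, from cell import status, cams, arm gives the robot as it stands. The module is installed in compiled form; this text tells all that it offers.
- The arm moves only by the tool servo_tool, never from a script. Its argument "targets" is text: rows parted by semicolons, each of 7 numbers parted by spaces: the finger opening in mm, from 0 to 85.4, then the shift along the tool's x, y, z as a fraction of full scale, then the turn, a rotation vector about the tool's x, y, z as a fraction of full scale. In form: hand x y z ax ay az; .... A call has 1 to 12 rows; each row shifts and turns the commanded pose from where the row before left it, along the tool's axes as they then stand; what a row does not reach is not made up. Full scale, the value 1, is 0.03 m for a shift and 6 degrees for a turn. A row lasts 1/12 s, in which the tool goes at most 41.7 mm and 7.16 degrees, less where a joint would pass 70% of its speed; a pose out of reach is approached as far as the arm can. A call with a number of a shift or a turn outside -1 to 1 is refused whole. A call with a gripper value outside its range is refused whole. The fingers move at their own pace and stop on an object; "newtons" is the grip in N (left out, the last holds). Time passes only in rows, so rows that do not move let the fingers close. It gives the time, the measured TCP pose, the force, the opening and the grip force at its end, in the units of the state.
- status.state(): the state, without advancing time (a new reading comes with each control period).
- cams.grab_frame(name): name is "side" or "top" or "wrist"; returns (picture, depth): 480x640x3 uint8, blue, green, red; 480x640 float32, m along the optical axis (not along the pixel's ray), 0 where there is no reading.
- cams.camera_params(name): a dict with "fx", "fy", "cx", "cy" (pixels), "R" (3x3) and "t" (3): a world point X has camera coordinates R X + t. Camera axes: x right, y down, z forward; pixel columns grow to the right and rows downward; lengths in m; the calibration is good to about 2 mm. A picture is of the moment at which its call begins: read the wrist's pose just before it. camera_params takes no time and is no camera call; for the wrist camera it gives the pose at the moment of the call.
- arm.sign_off(): hands the job in; it is judged then, once.
The state is a dict: "time": time; "joints": joint angles; "joint_vel": joint speeds; "effort": joint torques, N m; "position": TCP position; "orientation": TCP orientation; "ft_force": force on the tool from outside, world axes, zero at the start; "torque": the same for the moment, N m; "gripper_width": opening from 0.0 (shut) to 1.0 (fully open); "finger_force": force on a finger pad.
Only numpy, scipy, OpenCV 4.12 (cv2) and the standard library are available. Lean on these libraries where they do the work, as an engineer would, in place of code of your own. Each camera call takes 0.05 s, during which the arm holds its last target. There are 200 camera calls.

## Working session

There is one attempt and no reset: what is moved stays moved. The work goes in short steps, Python scripts to look and compute and a tool call to move; the robot and the scene stay as the last step left them, time stands still between calls to the robot, and variables do not carry over. Pictures are saved under pics/ and viewed, at most 10 in all, crops included, and the job is handed in when it is done.

Besides the shell and the picture viewer there is one more tool, called after ">>>" as a command line: name --argument value ..., lists and objects as JSON in quotes. servo_tool: Moves the arm, as the interface text tells. Its arguments: {"type":"object","properties":{"targets":{"type":"string"},"newtons":{"type":"number"}},"required":["targets"]}

```bash
mkdir -p pics
cat > h.py <<'E'
import numpy as np, cv2
from cell import status, cams, arm
from scipy.spatial.transform import Rotation as Ro
def grab(n):
    p=cams.camera_params(n); im,d=cams.grab_frame(n); return im,d,p
def cloud(d,p):
    v,u=np.mgrid[:480,:640]; c=np.stack([(u-p['cx'])/p['fx']*d,(v-p['cy'])/p['fy']*d,d],-1)
    w=(c-np.array(p['t']))@np.array(p['R']); w[d<=0]=np.nan; return w
E
python3 - <<'E'
from h import *
for n in ['side','top']:
    im,d,p=grab(n); cv2.imwrite(f'pics/{n}.png',im); np.savez(f'{n}.npz',im=im,w=cloud(d,p))
    print(n,-np.array(p['R']).T@p['t'],p['R'][2],p['fx'])
print(status.state(),arm.pinch_z)
E
```

```text
side [ 0.33168059 -1.07244798  0.99352617] [ 0.15172606  0.78775846 -0.59700571] 533.1742466357606
top [0.39425395 0.06129066 1.75143626] [ 0.09910621 -0.00532639 -0.99506261] 610.9280783484003
{'time': 0.1, 'joints': array([ 6.27859995e+01,  1.24734509e+01,  9.25214078e+01,  7.42592894e-04,
        7.51313064e+01, -6.42964777e+00]), 'joint_vel': array([ 0.00715604, -0.13041042, -0.12761693,  0.00559985, -0.0582908 ,
        0.12700806]), 'effort': array([-1.80944062e-04, -3.98072469e+01, -3.04973710e+01, -7.21637730e-05,
        4.18368771e-03,  6.90613945e-06]), 'position': array([0.22142675, 0.58366665, 0.23006849]), 'orientation': array([-1.79874709e+02, -1.48411508e-02,  1.59215440e+02]), 'ft_force': array([ 0.32992752,  0.07003007, -0.55263715]), 'torque': array([ 0.00709477,  0.02151435, -0.0144837 ]), 'finger_force': 0.0, 'gripper_width': 1.000920202123209} 0.0187
```

View pics/side.png

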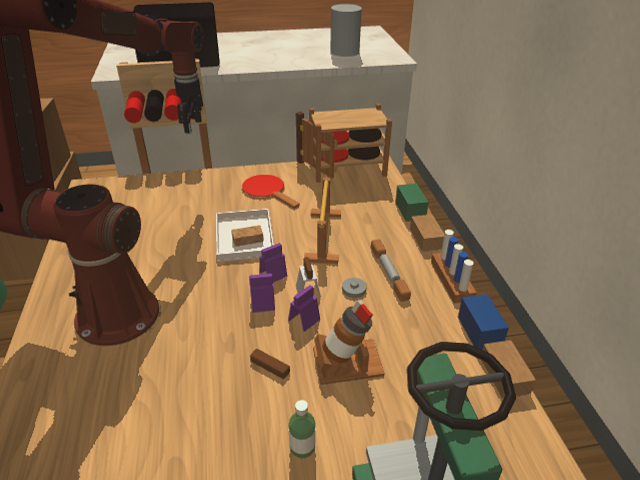

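View pics/top.png

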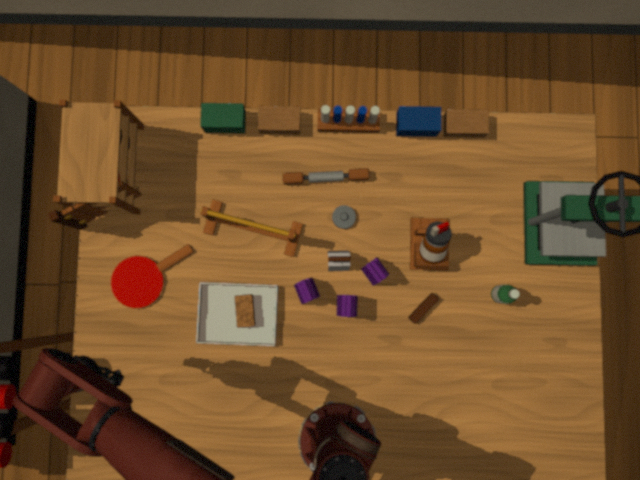

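Spreader candidates in the top view: the aluminium one with a wooden grip at (339,260), and purple decoys at (307,291), (347,306) and (376,271). I choose (339,260). The bar runs from (207,213) to (298,237), and the red wing is at about (441,229). Next I check this in one close crop and measure.

Run:
```python
from h import *
z=np.load('top.npz'); im,w=z['im'],z['w']
a=cv2.resize(im[230:320,285:405],None,fx=5,fy=5,interpolation=cv2.INTER_CUBIC)
b=cv2.resize(im[205:275,405:455],None,fx=6,fy=6,interpolation=cv2.INTER_CUBIC)
s=np.load('side.npz'); c=s['im'];ws=s['w']
c1=cv2.resize(c[230:390,240:390],None,fx=3,fy=3,interpolation=cv2.INTER_CUBIC)
H=max(a.shape[0],b.shape[0],c1.shape[0])
pad=lambda q:cv2.copyMakeBorder(q,0,H-q.shape[0],0,0,0)
o=np.hstack([pad(a[:,:]),pad(b)]);o=o[:600,:800];o=cv2.resize(cv2.hconcat([pad(a),pad(b),pad(c1)]),None,fx=.58,fy=.58); print(o.shape)
cv2.imwrite('pics/crop.png',o)
# bar: yellow high points
def rep(n,m): 
    q=w[m]; print(n,len(q),np.nanmedian(q,0).round(4),np.nanmin(q,0).round(3),np.nanmax(q,0).round(3)); return q
hsv=cv2.cvtColor(im,cv2.COLOR_BGR2HSV)
M=np.zeros(im.shape[:2],bool);M[205:245,217:287]=1
q=rep('bar',M&(w[...,2]>.115))
c0,v=q.mean(0),np.linalg.svd(q-q.mean(0))[2][0];print(c0,v,np.degrees(np.arctan2(v[1],v[0])))
M[:]=0;M[195:265,195:310]=1
q=rep('bar+posts',M&(w[...,2]>.1))
M[:]=0;M[245:276,322:356]=1
q=rep('spr',M&(w[...,2]>.05)); q=rep('sprgrip',M&(w[...,2]>.085))
r=cv2.minAreaRect((q[:,:2]*1000).astype(np.float32));print(r)
for (y0,y1,x0,x1) in [(275,305,290,325),(290,322,332,362),(255,290,358,395)]:
    M[:]=0;M[y0:y1,x0:x1]=1; rep('purple',M&(w[...,2]>.04))
for nm,hs,ww in [('top',hsv,w),('side',cv2.cvtColor(c,cv2.COLOR_BGR2HSV),ws)]:
    M=np.zeros(im.shape[:2],bool)
    if nm=='top':M[210:250,415:460]=1
    else: M[295:345,340:380]=1
    m=M&((hs[...,0]<6)|(hs[...,0]>174))&(hs[...,1]>190)&(hs[...,2]>90)&(ww[...,2]>.12)
    q=ww[m];print(nm,'red',len(q),np.median(q,0),q.min(0),q.max(0))
    m2=M&(hs[...,1]<60)&(hs[...,2]>120)&(ww[...,2]>.1);q=ww[m2];print('white',len(q),np.median(q,0) if len(q) else 0)
M[:]=0;M[210:280,400:460]=1
q=w[M&(w[...,2]>.008)&(w[...,2]<.03)];print('stand',cv2.minAreaRect((q[:,:2]*1000).astype(np.float32)))
```

```text
(278, 783, 3)
bar 377 [0.5903 0.2408 0.1359] [0.56  0.147 0.125] [0.62  0.333 0.149]
[0.58981442 0.23976049 0.1360276 ] [-0.24633526 -0.96917805  0.00358526] -104.26085101112201
bar+posts 585 [0.5935 0.2516 0.1361] [0.55  0.123 0.101] [0.635 0.377 0.149]
spr 314 [0.5007 0.0046 0.0738] [ 0.481 -0.025  0.05 ] [0.524 0.034 0.109]
sprgrip 127 [0.5031 0.0068 0.0991] [ 0.495 -0.025  0.085] [0.51  0.034 0.109]
((502.7568359375, 4.515323638916016), (14.198930740356445, 59.84090805053711), 1.065241813659668)
purple 345 [0.4164 0.0923 0.0721] [0.381 0.063 0.04 ] [0.45  0.122 0.108]
purple 344 [ 0.377  -0.0186  0.072 ] [ 0.347 -0.044  0.04 ] [0.405 0.001 0.11 ]
purple 345 [ 0.4724 -0.0977  0.0725] [ 0.439 -0.135  0.04 ] [ 0.507 -0.065  0.11 ]
top red 47 [ 0.58875645 -0.2629246   0.17235392] [ 0.57899671 -0.27600697  0.16261544] [ 0.59795261 -0.24945149  0.18153699]
white 0 0
side red 174 [ 0.58137689 -0.26629814  0.16560912] [ 0.56885072 -0.28291882  0.15029581] [ 0.59652282 -0.24980215  0.17719702]
white 59 [ 0.56804449 -0.24566489  0.16575119]
stand ((553.137451171875, -257.8101806640625), (168.93978881835938, 200.7708740234375), 89.71255493164062)
```

View pics/crop.png

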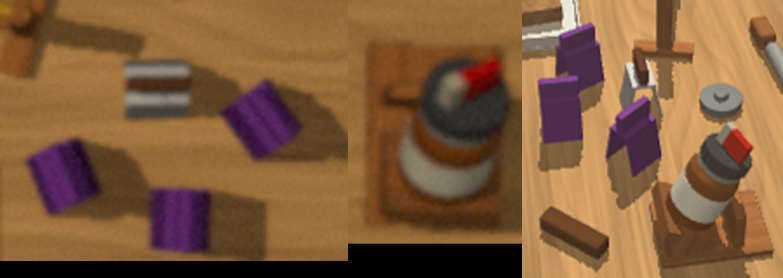

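The crop confirms that the aluminium spreader with the wooden grip is the wanted one; the other three are purple. The jar wing is red, with its white end toward image left (+y). Next comes a row planner, starting with the approach over the spreader.

```bash
cat >> h.py <<'E'
def plan(pos,rpy,start=None,show=1):
    """smallest constant row repeated N times that takes the TCP to pos/rpy"""
    if start is None: s=status.state(); start=(s['position'],s['orientation'])
    A=Ro.from_euler('xyz',start[1],degrees=True); B=Ro.from_euler('xyz',rpy,degrees=True)
    p=A.inv().apply(np.array(pos)-start[0]); r=(A.inv()*B).as_rotvec()
    for N in range(1,99):
        S=sum(Ro.from_rotvec(r*k/N).as_matrix() for k in range(N)); v=np.linalg.solve(S,p)/.03; w=np.degrees(r/N)/6
        if max(abs(v).max(),abs(w).max())<.9 and np.linalg.norm(v)<1.25: break
    print(N,'x',*np.r_[v,w].round(3)); return (np.array(pos),np.array(rpy))
E
python3 -c "
from h import *
plan([.503,.0045,.19],[180,0,91.07])"
```

```text
25 x -0.896 -0.167 0.054 -0.001 0.0 0.454
```

>>> servo_tool --targets "85 -.896 -.167 .054 -.001 0 .454;85 -.896 -.167 .054 -.001 0 .454;85 -.896 -.167 .054 -.001 0 .454;85 -.896 -.167 .054 -.001 0 .454;85 -.896 -.167 .054 -.001 0 .454;85 -.896 -.167 .054 -.001 0 .454;85 -.896 -.167 .054 -.001 0 .454;85 -.896 -.167 .054 -.001 0 .454;85 -.896 -.167 .054 -.001 0 .454;85 -.896 -.167 .054 -.001 0 .454;85 -.896 -.167 .054 -.001 0 .454;85 -.896 -.167 .054 -.001 0 .454" --newtons 40

```text
time: 1.1
position: [0.4457, 0.3489, 0.2111]
orientation: [180.0, -0.0, 126.4]
ft_force: [-0.2, -0.0, 0.1]
gripper_width: 0.993
finger_force: 0.0
```

>>> servo_tool --targets "85 -.896 -.167 .054 -.001 0 .454;85 -.896 -.167 .054 -.001 0 .454;85 -.896 -.167 .054 -.001 0 .454;85 -.896 -.167 .054 -.001 0 .454;85 -.896 -.167 .054 -.001 0 .454;85 -.896 -.167 .054 -.001 0 .454;85 -.896 -.167 .054 -.001 0 .454;85 -.896 -.167 .054 -.001 0 .454;85 -.896 -.167 .054 -.001 0 .454;85 -.896 -.167 .054 -.001 0 .454;85 -.896 -.167 .054 -.001 0 .454;85 -.896 -.167 .054 -.001 0 .454"

```text
time: 2.1
position: [0.5066, 0.0311, 0.1915]
orientation: [179.9, -0.1, 93.7]
ft_force: [-0.1, -0.1, 0.5]
gripper_width: 0.996
finger_force: 0.0
```

>>> servo_tool --targets "85 -.896 -.167 .054 -.001 0 .454;85 0 0 0 0 0 0;85 0 0 0 0 0 0"

```text
time: 2.35
position: [0.5033, 0.0043, 0.1898]
orientation: [179.9, -0.1, 91.0]
ft_force: [0.2, -0.3, 0.8]
gripper_width: 0.993
finger_force: 0.0
```

Run:
```python
from h import *
im,d,p=grab('wrist'); w=cloud(d,p); cv2.imwrite('pics/w1.png',im)
s=status.state();print(s['position'],s['orientation'],s['joints'],s['time'])
print(-np.array(p['R']).T@p['t'],p['R'][2])
m=(w[...,2]>.085)&(w[...,2]<.11)&(abs(w[...,0]-.503)<.04)&(abs(w[...,1])<.045)
q=w[m];print(len(q),q.min(0),q.max(0),cv2.minAreaRect((q[:,:2]*1000).astype(np.float32)))
m=(w[...,2]>.14); print(m.sum())
```

```text
[0.50350642 0.00524016 0.18997538] [ 1.79924881e+02 -1.22901916e-01  9.10598172e+01] [ -7.47575904  -0.22965559 110.91278327   0.14188372  69.26088481
  -8.5856738 ] 2.4
[0.50134106 0.07991189 0.33240969] [ 0.00610498 -0.29628562 -0.95507987]
2187 [ 0.49402197 -0.02548744  0.08503758] [0.50950803 0.03358632 0.10187658] ((502.0071716308594, 4.102453231811523), (13.966422080993652, 59.15571594238281), 2.2232213020324707)
47062
```

View pics/w1.png

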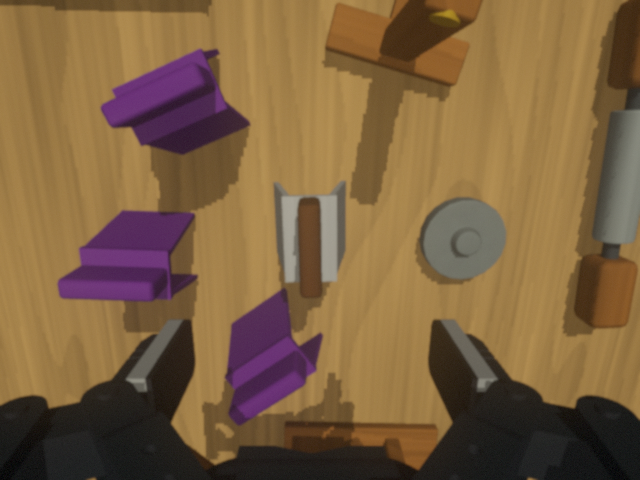

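The wrist view shows the spreader's grip at (310,247) between the fingers, with room on both sides; the purple ones lie to the left. Descending and gripping.

>>> servo_tool --targets "85 -.007 -.01 .77 0 0 -.03;85 -.007 -.01 .77 0 0 -.03;85 -.007 -.01 .77 0 0 -.03;85 -.007 -.01 .77 0 0 -.03;85 -.007 -.01 .77 0 0 -.03;85 0 0 0 0 0 0;0 0 0 0 0 0 0;0 0 0 0 0 0 0;0 0 0 0 0 0 0;0 0 0 0 0 0 0;0 0 0 0 0 0 0;0 0 0 0 0 0 0" --newtons 40

```text
time: 3.4
position: [0.5034, 0.0043, 0.0759]
orientation: [179.8, -0.1, 92.0]
ft_force: [2.3, 0.3, -0.0]
gripper_width: 0.155
finger_force: 42.7
```

>>> servo_tool --targets "0 0 0 0 0 0 0;0 0 0 -.5 0 0 0;0 0 0 -.8 0 0 0;0 0 0 -.9 0 0 0;0 0 0 -.9 0 0 0;0 0 0 -.9 0 0 0;0 0 0 -.5 0 0 0;0 0 0 0 0 0 0"

```text
time: 4.07
position: [0.5052, 0.0038, 0.2144]
orientation: [179.4, 0.0, 92.0]
ft_force: [0.2, -0.3, -1.6]
gripper_width: 0.151
finger_force: 42.5
```

Run:
```python
from h import *
print(status.state()['position'],status.state()['orientation'])
t=plan([.5925,.25,.232],[180,0,76.6])
```

```text
[0.50519698 0.00375101 0.21441142] [1.79387464e+02 4.48363530e-03 9.20049713e+01]
10 x 0.845 0.22 -0.057 0.01 -0.001 0.257
```

>>> servo_tool --targets "0 0 0 -.7 .1 0 0;0 .845 .22 0 0 0 .257;0 .845 .22 0 0 0 .257;0 .845 .22 0 0 0 .257;0 .845 .22 0 0 0 .257;0 .845 .22 0 0 0 .257;0 .845 .22 0 0 0 .257;0 .845 .22 0 0 0 .257;0 .845 .22 0 0 0 .257;0 .845 .22 0 0 0 .257;0 .845 .22 0 0 0 .257;0 0 0 0 0 0 0"

```text
time: 5.07
position: [0.5898, 0.254, 0.2277]
orientation: [-179.4, -0.0, 76.7]
ft_force: [0.4, -0.8, -1.3]
gripper_width: 0.155
finger_force: 42.5
```

Run:
```python
from h import *
im,d,p=grab('wrist'); w=cloud(d,p); cv2.imwrite('pics/w2.png',im)
s=status.state();print(s['position'],s['orientation'])
Rb=Ro.from_euler('z',75.74-90,degrees=True).as_matrix()
l=(w-[.5925,.25,0])@Rb   # bar frame
m=(w[...,2]>.12)&(w[...,2]<.142)&(abs(l[...,0])<.012)&(abs(l[...,1])<.107)
q=l[m];print(len(q),q.min(0),q.max(0))
for a in np.arange(-.11,.11,.03):
    k=q[(q[:,1]>a)&(q[:,1]<a+.03)]
    if len(k)>10: print(a.round(2),len(k),np.median(k,0),k[k[:,2]>np.percentile(k[:,2],80),0].mean())
m=(w[...,2]>.1)&(w[...,2]<.145)&(abs(l[...,0])<.05)&(abs(l[...,1])<.16)&(abs(l[...,1])>.09)
q=l[m]; 
for sg in (1,-1):
    k=q[q[:,1]*sg>0]; print(len(k), k.min(0) if len(k) else '',k.max(0) if len(k) else '')
```

```text
[0.58892157 0.25183597 0.22762222] [-1.79339775e+02  1.38803856e-01  7.67453134e+01]
4299 [-0.00790054  0.00743757  0.12847061] [0.00639421 0.1069963  0.13941046]
-0.02 64 [-0.00101597  0.00906399  0.1357164 ] -0.001620384857309833
0.01 1146 [-0.0007571   0.02527413  0.13582428] -0.0005772049098004376
0.04 1275 [-0.00086204  0.05533385  0.13581778] -0.0007060383161395495
0.07 1453 [-0.00095409  0.08543699  0.13584839] -0.0009456669663976128
0.1 361 [-0.00106194  0.1035133   0.13581797] -0.0008144728357314763
2937 [-0.01306577  0.09002923  0.10005227] [0.0109959  0.12941332 0.13941046]
128 [-0.01121329 -0.13177895  0.1285907 ] [ 0.01179817 -0.11262935  0.1383966 ]
```

View pics/w2.png

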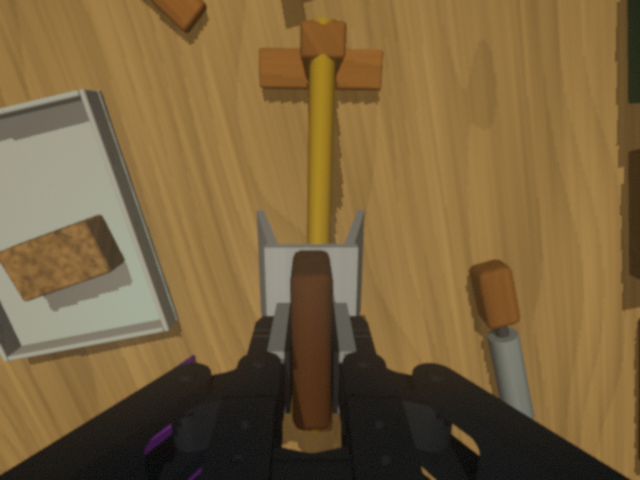

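The spreader is held above the bar, with the bar at column 318 running between the blades at 265 and 358. Lowering.

>>> servo_tool --targets "0 0 .1 .5 -.1 0 .05;0 0 0 .6 0 0 0;0 0 0 .6 0 0 0;0 0 0 .45 0 0 0;0 0 0 .3 0 0 0;0 0 0 .1 0 0 0;0 0 0 0 0 0 0"

```text
time: 5.7
position: [0.5916, 0.2488, 0.1524]
orientation: [-180.0, 0.1, 76.3]
ft_force: [-0.6, -0.3, -1.4]
gripper_width: 0.156
finger_force: 42.4
```

>>> servo_tool --targets "0 0 0 .08 0 0 0;0 0 0 .06 0 0 0;0 0 0 0 0 0 0"

```text
time: 5.95
position: [0.593, 0.2497, 0.1505]
orientation: [179.8, 0.0, 76.3]
ft_force: [0.1, -0.3, -1.2]
gripper_width: 0.157
finger_force: 42.4
```

>>> servo_tool --targets "0 0 0 .06 0 0 0;0 0 0 0 0 0 0;0 0 0 0 0 0 0"

```text
time: 6.2
position: [0.5925, 0.2496, 0.1481]
orientation: [179.9, 0.0, 76.3]
ft_force: [0.3, 0.7, -0.9]
gripper_width: 0.158
finger_force: 42.4
```

Nearly touching; one more millimetre, then release.

>>> servo_tool --targets "0 0 0 .05 0 0 0;0 0 0 0 0 0 0;0 0 0 0 0 0 0"

```text
time: 6.45
position: [0.5927, 0.2496, 0.148]
orientation: [179.9, 0.0, 76.3]
ft_force: [-3.0, -1.2, 5.3]
gripper_width: 0.151
finger_force: 43.3
```

>>> servo_tool --targets "20 0 0 0 0 0 0;30 0 0 0 0 0 0;45 0 0 0 0 0 0;60 0 0 0 0 0 0;60 0 0 0 0 0 0;60 0 0 -.5 0 0 0;60 0 0 -.9 0 0 0;60 0 0 -.9 0 0 0;85 0 0 -.9 0 0 0;85 0 0 -.6 0 0 0;85 0 0 0 0 0 0"

```text
time: 7.37
position: [0.5953, 0.2506, 0.2666]
orientation: [179.4, -0.3, 76.3]
ft_force: [-0.4, -0.5, 1.6]
gripper_width: 0.995
finger_force: 0.0
```

Run:
```python
from h import *
im,d,p=grab('wrist'); w=cloud(d,p); cv2.imwrite('pics/w3.png',im)
s=status.state();print(s['position'],s['orientation'],s['ft_force'])
Rb=Ro.from_euler('z',75.74-90,degrees=True).as_matrix()
l=(w-[.5925,.25,0])@Rb
m=(w[...,2]>.158)&(w[...,2]<.18)&(abs(l[...,0])<.03)&(abs(l[...,1])<.06)
q=l[m];print(len(q),q.min(0),q.max(0),np.median(q,0),cv2.minAreaRect((q[:,:2]*1000).astype(np.float32)))
# viewpoint for jar: level view point above
plan([.50,-.24,.33],[180,0,90])
plan([.50,-.24,.33],[180,0,70])
print(s['joints'])
```

```text
[0.5940982  0.25022608 0.26372976] [ 1.79561506e+02 -1.33364101e-01  7.62916515e+01] [ 0.07617841  0.22956661 -0.63873196]
2134 [-0.00642307 -0.03083514  0.15828279] [0.00784644 0.02900596 0.17418371] [0.0005717  0.00182533 0.17160009] ((0.5163192749023438, -0.9294376373291016), (14.011589050292969, 59.922393798828125), 0.8018109202384949)
19 x -0.876 -0.055 -0.117 0.004 -0.001 -0.12
19 x -0.872 0.089 -0.117 0.004 -0.001 0.055
[16.65693786 13.15457699 88.06668587 -0.10884439 78.33299982 30.38739293]
```

The spreader hangs well (grip top at z 0.172, centred within 1 mm). Now over to the jar for a look.

Run:
```python
from h import *
plan([.60,-.25,.28],[180,0,90])
```

```text
19 x -0.871 0.121 -0.029 0.004 -0.001 -0.12
```

>>> servo_tool --targets "85 -.87 .12 -.03 0 0 -.12;85 -.87 .12 -.03 0 0 -.12;85 -.87 .12 -.03 0 0 -.12;85 -.87 .12 -.03 0 0 -.12;85 -.87 .12 -.03 0 0 -.12;85 -.87 .12 -.03 0 0 -.12;85 -.87 .12 -.03 0 0 -.12;85 -.87 .12 -.03 0 0 -.12;85 -.87 .12 -.03 0 0 -.12;85 -.87 .12 -.03 0 0 -.12;85 -.87 .12 -.03 0 0 -.12;85 -.87 .12 -.03 0 0 -.12"

```text
time: 8.42
position: [0.5804, -0.067, 0.269]
orientation: [-179.9, 0.0, 85.0]
ft_force: [0.0, -0.2, -0.3]
gripper_width: 0.992
finger_force: 0.0
```

>>> servo_tool --targets "85 -.87 .12 -.03 0 0 -.12;85 -.87 .12 -.03 0 0 -.12;85 -.87 .12 -.03 0 0 -.12;85 -.87 .12 -.03 0 0 -.12;85 -.87 .12 -.03 0 0 -.12;85 -.87 .12 -.03 0 0 -.12;85 -.87 .12 -.03 0 0 -.12;85 0 0 0 0 0 0;85 0 0 0 0 0 0"

```text
time: 9.17
position: [0.5966, -0.2504, 0.2754]
orientation: [-179.9, -0.1, 89.8]
ft_force: [1.0, 1.4, -0.0]
gripper_width: 0.997
finger_force: 0.0
```

Run:
```python
from h import *
s=status.state();print(s['position'],s['orientation'],s['joints'],s['time'])
im,d,p=grab('wrist'); w=cloud(d,p); cv2.imwrite('pics/w4.png',im); np.savez('w4.npz',im=im,w=w)
```

```text
[ 0.59664734 -0.25041664  0.27541339] [-1.79900954e+02 -5.38292570e-02  8.98290995e+01] [-2.89782651e+01  1.33723449e+01  8.65589249e+01 -5.67624934e-04
  8.01814570e+01 -2.88073138e+01] 9.1667
```

View pics/w4.png

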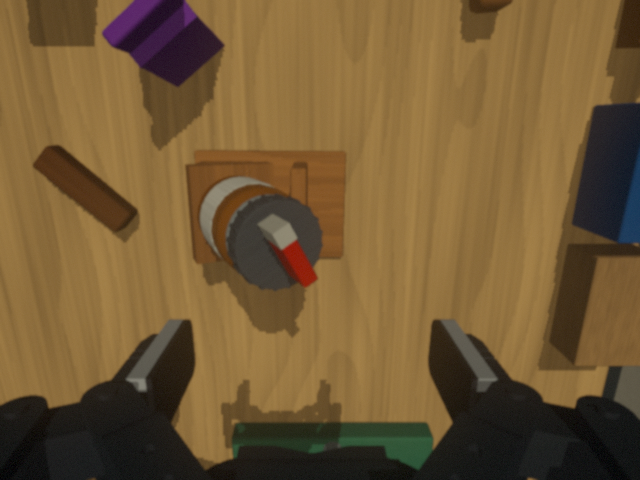

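The wrist view shows the cap disc at (274,242), the wing's white end at (277,230) and the red end at (308,278). Fitting the planes.

Run:
```python
from h import *
z=np.load('w4.npz'); im,w=z['im'],z['w']; hs=cv2.cvtColor(im,cv2.COLOR_BGR2HSV)
B=np.zeros((480,640),bool);B[190:295,215:330]=1
ok=B&np.isfinite(w[...,2])&(w[...,2]>.1)
red=ok&((hs[...,0]<6)|(hs[...,0]>174))&(hs[...,1]>180)&(hs[...,2]>110)
grey=ok&(hs[...,1]<70)
# stand yaw
S=np.zeros_like(B);S[140:265,185:350]=1
q=w[S&(w[...,2]>.008)&(w[...,2]<.03)];print('stand',cv2.minAreaRect((q[:,:2]*1000).astype(np.float32)),np.nanmin(q,0),np.nanmax(q,0))
# ransac cap plane, normal
def ransac(q,tol=.0015,ang=None):
    rng=np.random.default_rng(0);best=None
    for _ in range(800):
        a,b,c=q[rng.choice(len(q),3,False)];n=np.cross(b-a,c-a)
        if np.linalg.norm(n)<1e-7: continue
        n/=np.linalg.norm(n); n*=np.sign(n[2]) or 1
        if not .8<n[2]<.97: continue
        m=abs((q-a)@n)<tol
        if best is None or m.sum()>best.sum(): best=m
    k=q[best];c=k.mean(0);n=np.linalg.svd(k-c,full_matrices=False)[2][2];n*=np.sign(n[2]);return best,c,n
dark=grey&(hs[...,2]<110)
best,c,n=ransac(w[dark]);print('cap',best.sum(),c,n,np.degrees(np.arccos(n[2])),np.degrees(np.arctan2(n[1],n[0])))
# circle of cap-top points -> axis
ex=np.cross([0,1,0],n);ex/=np.linalg.norm(ex);ey=np.cross(n,ex)
k=w[dark][best]-c; uv=np.c_[k@ex,k@ey]
cc,r=cv2.minEnclosingCircle((uv*1000).astype(np.float32));print('circle',cc,r)
ctr=c+ex*cc[0]/1e3+ey*cc[1]/1e3; print('capcentre',ctr,'wing est',ctr+.014*n)
# wing points: >20mm above plane
a=w[ok]; h=(a-ctr)@n; t=a[(h>.024)&(h<.033)]; hh=h[(h>.024)&(h<.033)]
uv=np.c_[(t-ctr)@ex,(t-ctr)@ey]
print('wingtop',len(t),np.median(hh),cv2.minAreaRect((uv*1000).astype(np.float32)))
r=w[red];hr=(r-ctr)@n;r=r[hr>.024];print('red top uv',((r-ctr)@ex).mean(),((r-ctr)@ey).mean())
print('ex',ex,'ey',ey,'n',n)
```

```text
stand ((554.7875366210938, -257.9203796386719), (110.06783294677734, 149.2273712158203), 89.55410766601562) [ 0.48051708 -0.31335404  0.00800092] [ 0.62960099 -0.2028202   0.02999482]
cap 4009 [ 0.56997646 -0.25431085  0.15064052] [4.34099438e-01 7.01837900e-04 9.00864688e-01] 25.7280396345525 0.09263387842761284
circle (3.8212032318115234, -2.4186253547668457) 32.71245574951172
capcentre [ 0.57341959 -0.25672948  0.14898327] wing est [ 0.57949698 -0.25671965  0.16159538]
wingtop 1282 0.027995756407491343 ((1.2358756065368652, -0.8906536102294922), (13.020671844482422, 47.29188537597656), 27.96136474609375)
red top uv 0.002833969384254025 -0.004678043228910024
ex [ 0.90086491  0.         -0.43409954] ey [-3.04667513e-04  9.99999754e-01 -6.32261137e-04] n [4.34099438e-01 7.01837900e-04 9.00864688e-01]
```

```bash
cat >> h.py <<'E'
N_=np.array([np.sin(np.radians(26)),0,np.cos(np.radians(26))]); C_=np.array([.581,-.2575,.161])
def wp(h,th):
    ex=np.array([N_[2],0,-N_[0]]);ey=np.array([0,1.,0]);y=np.cos(np.radians(th))*ex+np.sin(np.radians(th))*ey
    return C_+h*N_, Ro.from_matrix(np.c_[np.cross(y,-N_),y,-N_]).as_euler('xyz',degrees=True)
E
python3 - <<'E'
from h import *
t=plan(*wp(.06,28)); print(t); plan(*wp(-.011,28),start=t)
E
```

```text
6 x -0.076 0.111 0.321 0.706 0.173 -0.766
(array([ 0.60730227, -0.2575    ,  0.21492764]), array([-156.70124332,  -11.87649749,  115.54300821]))
3 x 0.0 -0.0 0.789 0.0 0.0 0.0
```

>>> servo_tool --targets "85 -.038 .055 .16 .353 .087 -.383;85 -.038 .055 .16 .353 .087 -.383;85 -.038 .055 .16 .353 .087 -.383;85 -.038 .055 .16 .353 .087 -.383;85 -.038 .055 .16 .353 .087 -.383;85 -.038 .055 .16 .353 .087 -.383;85 -.038 .055 .16 .353 .087 -.383;85 -.038 .055 .16 .353 .087 -.383;85 -.038 .055 .16 .353 .087 -.383;85 -.038 .055 .16 .353 .087 -.383;85 -.038 .055 .16 .353 .087 -.383;85 -.038 .055 .16 .353 .087 -.383"

```text
time: 10.22
position: [0.6073, -0.2557, 0.2164]
orientation: [-156.7, -11.8, 115.8]
ft_force: [-0.4, -0.0, 0.0]
gripper_width: 0.994
finger_force: 0.0
```

>>> servo_tool --targets "85 0 0 0 0 0 0;85 0 0 0 0 0 0"

```text
time: 10.38
position: [0.6072, -0.2557, 0.2157]
orientation: [-156.7, -11.8, 115.6]
ft_force: [0.1, 0.1, 0.6]
gripper_width: 0.999
finger_force: 0.0
```

Run:
```python
from h import *
s=status.state();print(s['position'],s['orientation'],s['joints'])
plan(*wp(-.011,28))
im,d,p=grab('wrist'); cv2.imwrite('pics/w5.png',im)
w=cloud(d,p); ex=np.array([N_[2],0,-N_[0]])
l=np.stack([(w-C_)@ex,(w-C_)[...,1],(w-C_)@N_],-1)
m=(abs(l[...,2]-.014)<.004)&(np.hypot(l[...,0],l[...,1])<.03);q=l[m]
print(len(q),np.median(q,0),cv2.minAreaRect((q[:,:2]*1000).astype(np.float32)))
```

```text
[ 0.60715245 -0.25568373  0.21574675] [-156.72164475  -11.80602125  115.64820201] [-24.14502115  33.38534866  69.51500858 -10.58917505 100.82733365
 -52.03704399]
3 x -0.019 -0.005 0.796 -0.0 0.006 0.004
2044 [-0.00116042  0.00222369  0.01378544] ((-0.377105712890625, 0.23583602905273438), (12.193150520324707, 46.26192092895508), 28.687955856323242)
```

View pics/w5.png

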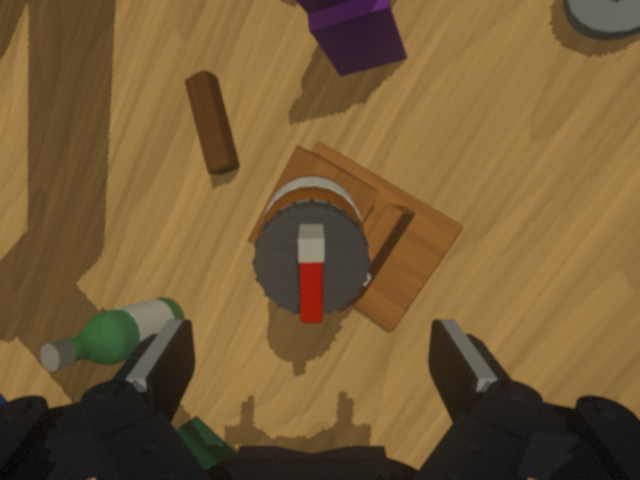

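The wing is aligned vertically in the image, midway between the fingers, with the white end at (312,245). The neck's white mark is at (367,278), about 118° clockwise. Descending and gripping.

>>> servo_tool --targets "85 -.014 -.003 .6 0 0 0;85 -.014 -.003 .6 0 0 0;85 -.014 -.003 .6 0 0 0;85 -.014 -.003 .57 0 0 0;85 0 0 0 0 0 0;0 0 0 0 0 0 0;0 0 0 0 0 0 0;0 0 0 0 0 0 0;0 0 0 0 0 0 0;0 0 0 0 0 0 0;0 0 0 0 0 0 0;0 0 0 0 0 0 0" --newtons 60

```text
time: 11.43
position: [0.5786, -0.259, 0.1539]
orientation: [-157.0, -11.6, 115.7]
ft_force: [4.8, 0.6, 1.1]
gripper_width: 0.121
finger_force: 60.8
```

Run:
```python
from h import *
s=status.state();print(s)
print(wp(-.011,28))
```

```text
{'time': 11.4333, 'joints': array([-25.30190808,  33.11881163,  76.66295708, -10.79306426,
        93.50498077, -51.78413897]), 'joint_vel': array([ 0.09673679, -0.05415038, -0.01875149, -0.24855191,  0.26095508,
        0.07115348]), 'effort': array([ -1.96909525, -50.6758976 , -26.12098575,  -1.30689584,
         2.06398062,   0.05722479]), 'position': array([ 0.57857128, -0.25903922,  0.15390229]), 'orientation': array([-157.02491163,  -11.5836749 ,  115.68496023]), 'ft_force': array([4.76362256, 0.5910172 , 1.11954366]), 'torque': array([ 0.10676633, -0.56229965, -0.08411027]), 'finger_force': 60.836559534072876, 'gripper_width': 0.12129293064495703}
(array([ 0.57617792, -0.2575    ,  0.15111327]), array([-156.70124332,  -11.87649749,  115.54300821]))
```

>>> servo_tool --targets "0 0 0 0 0 0 .3;0 0 0 0 0 0 .6;0 0 0 0 0 0 .6;0 0 0 0 0 0 .6;0 0 0 0 0 0 .6;0 0 0 0 0 0 .6;0 0 0 0 0 0 .6;0 0 0 0 0 0 .6;0 0 0 0 0 0 .6;0 0 0 0 0 0 .6;0 0 0 0 0 0 .3;0 0 0 0 0 0 0"

```text
time: 12.43
position: [0.5776, -0.2591, 0.1543]
orientation: [-154.5, 3.6, 82.8]
ft_force: [3.3, 1.3, 3.7]
gripper_width: 0.126
finger_force: 61.0
```

```bash
cat >> h.py <<'E'
def ang():
    s=status.state();R=Ro.from_euler('xyz',s['orientation'],degrees=True).as_matrix()
    ex=np.array([N_[2],0,-N_[0]]);th=np.degrees(np.arctan2(R[1,1],R[:,1]@ex))
    print('th',th.round(2),'tilt err',np.degrees(np.arccos(-R[:,2]@N_)).round(2),'off',((s['position']-C_)@ex).round(4),(s['position']-C_)[1].round(4),((s['position']-C_)@N_).round(4),'torque about n',(s['torque']@N_).round(3),s['ft_force'].round(1),s['joints'].round(1),s['time'],s['gripper_width'])
E
python3 -c "from h import *;ang()"
```

```text
th -8.04 tilt err 0.29 off -0.0001 -0.0016 -0.0075 torque about n -0.085 [3.3 1.3 3.7] [-25.3  33.1  76.7 -10.9  93.7 -15.7] 12.4333 0.12634251208892622
```

>>> servo_tool --targets "0 0 0 0 0 0 .6;0 0 0 0 0 0 .7;0 0 0 0 0 0 .7;0 0 0 0 0 0 .7;0 0 0 0 0 0 .7;0 0 0 0 0 0 .7;0 0 0 0 0 0 .7;0 0 0 0 0 0 .7;0 0 0 0 0 0 .7;0 0 0 0 0 0 .7;0 0 0 0 0 0 .7;0 0 0 0 0 0 .7"

```text
time: 13.43
position: [0.5766, -0.2584, 0.1548]
orientation: [-165.5, 21.8, 34.9]
ft_force: [0.8, 3.2, 5.8]
gripper_width: 0.124
finger_force: 61.2
```

>>> servo_tool --targets "0 0 0 0 0 0 .7;0 0 0 0 0 0 .4;0 0 0 0 0 0 0"

```text
time: 13.68
position: [0.5765, -0.2581, 0.1548]
orientation: [-168.1, 23.3, 28.0]
ft_force: [0.2, 2.9, 6.0]
gripper_width: 0.127
finger_force: 61.2
```

```bash
python3 -c "from h import *;ang()"
```

```text
th -64.43 tilt err 0.05 off -0.0014 -0.0006 -0.0075 torque about n -0.077 [0.2 2.9 6. ] [-25.3  33.1  76.7 -10.8  93.9  40.7] 13.6833 0.12740528268603069
```

>>> servo_tool --targets "0 0 0 0 0 0 .5;0 0 0 0 0 0 .6;0 0 0 0 0 0 .6;0 0 0 0 0 0 .6;0 0 0 0 0 0 .6;0 0 0 0 0 0 .6;0 0 0 0 0 0 .2;0 0 0 0 0 0 0"

```text
time: 14.35
position: [0.5764, -0.2575, 0.1549]
orientation: [-178.3, 25.9, 3.8]
ft_force: [-0.5, 4.9, 6.5]
gripper_width: 0.127
finger_force: 61.2
```

```bash
python3 -c "from h import *;ang()"
```

```text
th -86.56 tilt err 0.07 off -0.0015 -0.0 -0.0075 torque about n -0.103 [-0.5  4.9  6.5] [-25.3  33.1  76.7 -10.8  93.9  62.8] 14.35 0.12653984207136437
```

>>> servo_tool --targets "0 0 0 0 0 0 .2;0 0 0 0 0 0 .2;0 0 0 0 0 0 0"

```text
time: 14.6
position: [0.5764, -0.2575, 0.1549]
orientation: [-179.4, 26.0, 1.2]
ft_force: [0.4, 4.8, 7.0]
gripper_width: 0.129
finger_force: 61.2
```

```bash
python3 -c "from h import *;ang()"
```

```text
th -88.96 tilt err 0.07 off -0.0015 0.0 -0.0075 torque about n -0.004 [0.4 4.8 7. ] [-25.3  33.1  76.7 -10.7  93.9  65.2] 14.6 0.12904647674957503
```

>>> servo_tool --targets "0 0 0 0 0 0 .2;0 0 0 0 0 0 .2;0 0 0 0 0 0 0;0 0 0 0 0 0 0"

```text
time: 14.93
position: [0.5764, -0.2574, 0.1549]
orientation: [179.5, 26.0, -1.4]
ft_force: [0.9, 5.9, 6.0]
gripper_width: 0.126
finger_force: 61.3
```

```bash
python3 -c "from h import *;ang()"
```

```text
th -91.26 tilt err 0.07 off -0.0015 0.0001 -0.0075 torque about n 0.288 [0.9 5.9 6. ] [-25.3  33.1  76.7 -10.7  93.9  67.5] 14.9333 0.1262683304782994
```

>>> servo_tool --targets "0 0 0 0 0 0 .2;0 0 0 0 0 0 .2;0 0 0 0 0 0 0;0 0 0 0 0 0 0"

```text
time: 15.27
position: [0.5765, -0.2574, 0.1549]
orientation: [178.3, 25.9, -3.9]
ft_force: [-0.6, 4.4, 6.7]
gripper_width: 0.125
finger_force: 67.0
```

```bash
python3 -c "from h import *;ang()"
```

```text
th -93.48 tilt err 0.04 off -0.0014 0.0001 -0.0075 torque about n 1.186 [-0.6  4.4  6.7] [-25.3  33.1  76.7 -10.8  93.9  69.7] 15.2667 0.12471247975487285
```

The stop has been reached (torque rose sharply near −90°). Relaxing slightly, releasing and backing off along the axis.

>>> servo_tool --targets "0 0 0 0 0 0 -.3;0 0 0 0 0 0 0;30 0 0 0 0 0 0;60 0 0 0 0 0 0;85 0 0 0 0 0 0;85 0 0 0 0 0 0;85 0 0 -.5 0 0 0;85 0 0 -.7 0 0 0;85 0 0 -.7 0 0 0;85 0 0 -.7 0 0 0;85 0 0 -.3 0 0 0;85 0 0 0 0 0 0"

```text
time: 16.27
position: [0.6166, -0.26, 0.2343]
orientation: [178.7, 25.5, -2.3]
ft_force: [0.1, -0.1, 0.7]
gripper_width: 0.996
finger_force: 0.0
```

Run:
```python
from h import *
ang()
im,d,p=grab('wrist'); w=cloud(d,p); ex=np.array([N_[2],0,-N_[0]])
l=np.stack([(w-C_)@ex,(w-C_)[...,1],(w-C_)@N_],-1)
m=(abs(l[...,2]-.014)<.004)&(np.hypot(l[...,0],l[...,1])<.03);q=l[m]
print(len(q),np.median(q,0),cv2.minAreaRect((q[:,:2]*1000).astype(np.float32)))
a=cv2.resize(im[100:360,200:460],(400,400))
im2,d2,p2=grab('top');im3,_,_=grab('side')
cv2.imwrite('pics/fin.png',np.hstack([a,cv2.resize(im3[140:400,190:450],(400,400))]))
w=cloud(d2,p2);M=np.zeros((480,640),bool);M[200:250,215:290]=1
q=w[M&(w[...,2]>.158)&(w[...,2]<.2)];print('spreader',len(q),np.median(q,0),cv2.minAreaRect((q[:,:2]*1000).astype(np.float32)))
```

```text
th -92.07 tilt err 0.55 off -0.0001 -0.0025 0.0815 torque about n -0.031 [ 0.1 -0.1  0.7] [-24.1  33.6  67.1 -10.7 102.5  67.7] 16.2667 0.995622398846562
1766 [ 0.0022577  -0.0005894   0.01374396] ((0.1313343048095703, -0.20847129821777344), (12.476082801818848, 46.629940032958984), 88.30738067626953)
spreader 132 [0.59307141 0.24869225 0.171933  ] ((593.1543579101562, 249.2657012939453), (59.67970657348633, 14.872091293334961), 76.97896575927734)
```

View pics/fin.png

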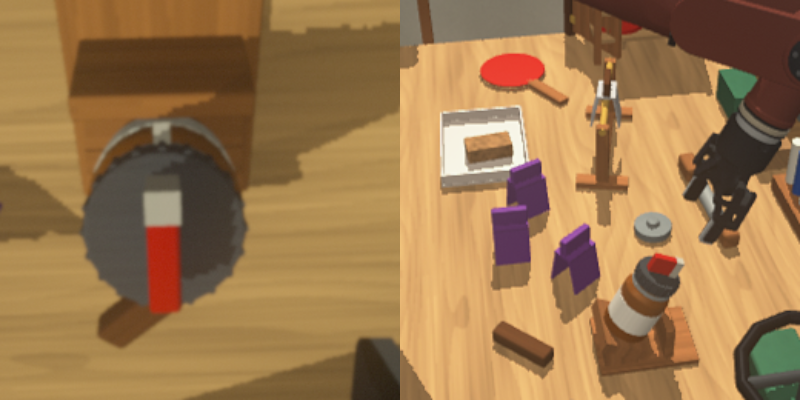

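The white end points at the neck mark, the wing is within about 2° of home, and the spreader hangs centred on the bar. The gripper is clear of everything.

```bash
python3 -c "
from cell import arm
print(arm.sign_off())"
```

```text
the job is handed in; nothing more can be done
None
```

I turned the glue cap clockwise to its stop (about 2° from home) and hung the spreader on the bar, centred within about 2 mm; the job is handed in, but the call returned no verdict.

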